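# Set up an optical bench to image a slit life-size

## Task

Set up the optical bench so that the lens will image the slit life-size on the screen: seat all four carriers fully down on the rail, starting from the lamp with the filter, then the slit, then the lens, then the screen. Leave a gap of about 2 cm between the bases of lamp and filter and again between those of filter and slit; the centre of the lens goes 10 cm beyond the centre of the slit, and the screen 10 cm beyond the lens. Leave the objective can standing where it is.

Things in the scene. Friction and masses are not known exactly. Their poses are not given: they have to be found in the camera images.
- rail: Fixed bare aluminium rail, 440 mm long, lying left to right; head 34 mm wide, its top 28 mm over the table, on a 56 mm foot. Carriers have legs 14 mm deep, 39 mm apart above, flaring to 51 mm at the feet: lowered over the head they centre themselves and rest with their origin 14 mm over the table. Origin: middle of its underside; y along it (to the left), x across, z up.
- lamp: Lamp fixed on one end of the rail, left or right: black upright round housing, 48 mm in diameter, finned bright top (109 mm over the table), white window on both sides. Its base is 44 mm long along the rail. Origin: centre of the base's underside, 195 mm from the rail's middle, 14 mm over the table as for a seated carrier.
- end_stop: Low end stop fixed on the rail's other end: bright block 63 mm across, 24 mm along the rail, with a black knurled screw on top (top 50 mm over the table). Origin: centre of its underside, 195 mm from the rail's middle, 14 mm over the table.
- filter_carrier: Filter on a carrier: dark ring 37 mm across, 8 mm thick, upright in a dark fork, top at 77 mm. Grasp from above across the fork's flat cheeks: 46 mm over all along x, 12 mm wide along y, 34 to 68 mm over the underside. Loose, about 0.27 kg; saddle foot 63 mm (x) by 44 mm (y), 24 mm high, clamp knob 13 mm out at +x; goes on either way round. Origin: centre of its underside; z up, y along the rail once seated.
- slit_carrier: Slit on a carrier: black square plate, 50 mm wide (x), 10 mm thick (y), 33 to 83 mm over the underside, two steel jaws, small bright knob on top (15 mm across, top at 97 mm). Grasp from above across the 50 mm. Loose, about 0.27 kg; saddle foot 63 mm (x) by 44 mm (y), 24 mm high, clamp knob 13 mm out at +x; goes on either way round. Origin: centre of its underside; z up, y along the rail once seated.
- lens_carrier: Lens on a carrier: glass in a black barrel 44 mm across, 26 mm long, top at 80 mm, in a bright fork. Grasp from above across the fork's flat cheeks: 52 mm over all along x, 14 mm wide along y, 31 to 70 mm over the underside. Loose, about 0.27 kg; saddle foot 63 mm (x) by 44 mm (y), 24 mm high, clamp knob 13 mm out at +x; goes on either way round. Origin: centre of its underside; z up, y along the rail once seated.
- screen_carrier: Screen on a carrier: thin white square plate in a bright frame, 58 mm wide (x), 8 mm thick (y), 30 to 91 mm over the underside. Grasp from above across the 58 mm. Loose, about 0.27 kg; saddle foot 63 mm (x) by 44 mm (y), 24 mm high, clamp knob 13 mm out at +x; goes on either way round. Origin: centre of its underside; z up, y along the rail once seated.
- objective_can: Black screw-lid objective can, 39 mm in diameter, 66 mm high, standing loose among the carriers; not part of the set-up. Origin: centre of its underside.
There are look-alikes about, which are no part of the job. Leave any purple look-alike of the lens_carrier alone.

How it is judged:
At the end, for the whole second after the job is handed in: Carriers seated upright on the rail and at rest, in the order lamp, filter, slit, lens, screen; lamp-filter and filter-slit at most 82 mm centre to centre, slit-lens and lens-screen 100 mm, each to 12 mm; the objective can within 25 mm of its start (x of filter_carrier in the frame of rail between -0.005 and 0.005 m and z of filter_carrier in the frame of rail between 0.011 and 0.0165 m and angle between each of filter_carrier, slit_carrier, lens_carrier, screen_carrier's own z axis and vertical below 0.06 rad and angle between the y axis of each of filter_carrier, slit_carrier, lens_carrier, screen_carrier and the y axis of rail, either way round below 0.16 rad and linear speed of each of filter_carrier, slit_carrier, lens_carrier, screen_carrier below 0.01 m/s and angular speed of each of filter_carrier, slit_carrier, lens_carrier, screen_carrier below 0.1 rad/s and x of slit_carrier in the frame of rail between -0.005 and 0.005 m and z of slit_carrier in the frame of rail between 0.011 and 0.0165 m and x of lens_carrier in the frame of rail between -0.005 and 0.005 m and z of lens_carrier in the frame of rail between 0.011 and 0.0165 m and x of screen_carrier in the frame of rail between -0.005 and 0.005 m and z of screen_carrier in the frame of rail between 0.011 and 0.0165 m and horizontal distance between lamp and filter_carrier between 0.044 and 0.082 m and horizontal distance between filter_carrier and slit_carrier between 0.044 and 0.082 m and horizontal distance between lamp and slit_carrier above 0.088 m and horizontal distance between slit_carrier and lens_carrier between 0.088 and 0.112 m and horizontal distance between lens_carrier and screen_carrier between 0.088 and 0.112 m and horizontal distance between slit_carrier and screen_carrier above 0.16 m and horizontal distance between lamp and lens_carrier above 0.16 m and distance of objective_can from where it was at the start of the episode below 0.025 m and angle between objective_can's own z axis and vertical below 0.1 rad); the robot touches nothing.
It fails at once if the objective can is knocked over or pushed away (angle between objective_can's own z axis and vertical above 0.5 rad or distance of objective_can from where it was at the start of the episode above 0.03 m).
It also fails if it takes over 109 s, if anything falls off the work surface, if the arm or the gripper's body presses on something with over 40 N, if the wrist force passes 120 N, or if a joint passes its speed limit or range.

## Robot

A 6-joint arm with a two-finger parallel gripper is mounted at the origin on a cart in front of the work surface, level with it; the furniture and walls round the work are solid. World frame = base frame: x ahead of the robot, y to its left, z up, the work surface at z = 0. Lengths are in m, angles in rad, forces in N, time in s.
With the tool pointing down it reaches from about 0.15 to 0.775 m from the base axis. Payload 6.1 kg.
Tool frame: the origin (TCP) lies midway between the tips of the shut fingers; the grasp point (between the pads) lies 19 mm behind it (grasp_offset is the distance from the TCP to the grasp point, in m); z points along the fingers, y is the line along which they close (so a half turn about z gives the same grasp; the last joint's range is limited). The gripper opens to 85 mm and grips with 20 to 120 N. Pads are 22 mm wide; open, the fingers measure 114 mm over their backs; the gripper's body (76 mm by 85 mm) begins 54 mm behind the grasp point. The pads swing forward as they close: fully open they stand 13 mm farther back than shut.
Start: joints at [-1.325, 0.126, -0.04, 1.405, 0, 1.571], TCP at [0.128, -0.509, 0.231] pointing down, gripper open.
Joint ranges: [-2.72, 2.72], [-0.95, 1.95], [-1.27, 1.35], [-1.78, 2.02], [-1.46, 1.47], [-3.14, 3.14]. Speed limits (rad/s): [2.39, 2.39, 3.01, 3.14, 3.14, 3.14].

## Interface

Orientations are given as a rotation vector (axis times angle).
In Python, from bench import * gives the robot as it stands.
- The arm moves only by the shell command python3 -m crank 'ROWS' [OPENING]. ROWS is JSON, a list that holds one entry, the list of rows, each a list of 4 numbers: the shift along the tool's x, y, z in mm, then the turn about the tool's z in degrees. In form: [[[x, y, z, yaw], ...]]. A call has 1 to 10 rows; each row shifts and turns the commanded pose from where the row before left it, along the tool's axes as they then stand; what a row does not reach is not made up. A row lasts 1/8 s, in which the tool goes at most 62.5 mm and 10.7 degrees, less where a joint would pass 70% of its speed; a pose out of reach is approached as far as the arm can. A call with a gripper value outside its range is refused whole. OPENING is the closure, from 0 (fully open) to 1 (shut), set as the call begins (- or left out, the last holds). The fingers move at their own pace and stop on an object; the grip force is fixed at half the most. Time passes only in rows, so rows that do not move let the fingers close. It gives the time, the measured TCP pose, the force, the opening and the grip force at its end, in the units of the state.
- read_state(): the state, without advancing time (a new reading comes with each control period).
- camera(name): name is "scene" or "side" or "wrist"; returns a dict with "image" (480x640x3 uint8, red, green, blue), "camera_matrix" (3x3 intrinsics, pixels), "T" (4x4, takes a point from camera to world coordinates). Camera axes: x right, y down, z forward; pixel columns grow to the right and rows downward; lengths in m; the calibration is good to about 2 mm. A picture is of the moment at which its call begins. There is no depth.
- job_done(): hands the job in; it is judged then, once.
The state is a dict: "t": time; "q": joint angles; "qvel": joint speeds; "joint_efforts": joint torques, N m; "position": TCP position; "tcp_rot": TCP orientation; "force": force on the tool from outside, world axes, zero at the start; "moment": the same for the moment, N m; "finger_gap": finger opening in m; "grasp_force": force on a finger pad.
Only numpy, scipy, OpenCV 4.12 (cv2) and the standard library are available. Lean on these libraries where they do the work, as an engineer would, in place of code of your own. Each camera call takes 0.05 s, during which the arm holds its last target. There are 200 camera calls.

## Working session

There is one attempt and no reset: what is moved stays moved. The work goes in short steps, Python scripts to look and compute and a shell command to move; the robot and the scene stay as the last step left them, time stands still between calls to the robot, and variables do not carry over. Pictures are saved under pics/ and viewed, at most 14 in all, crops included, and the job is handed in when it is done.

```bash
mkdir -p pics; ls
cat > h.py <<'E'
from bench import *
import numpy as np, cv2, pickle, sys
def snap(name,fn):
    c=camera(name); c['image']=np.array(c['image']); pickle.dump(c,open(f'pics/{fn}.pkl','wb'))
    cv2.imwrite(f'pics/{fn}.png',c['image'][:,:,::-1]); return c
def load(fn): return pickle.load(open(f'pics/{fn}.pkl','rb'))
def pt(c,u,v,z):
    K=np.array(c['camera_matrix']);T=np.array(c['T'])
    d=T[:3,:3]@np.linalg.solve(K,[u,v,1.]);o=T[:3,3]
    return o+d*(z-o[2])/d[2]
def proj(c,p):
    T=np.linalg.inv(np.array(c['T']));q=np.array(c['camera_matrix'])@(T[:3,:3]@np.array(p)+T[:3,3]);return q[:2]/q[2]
E
python3 - <<'E'
from h import *
for n in ('scene','side','wrist'):
    c=snap(n,n+'0');print(n,np.round(c['T'],3).tolist(),np.round(c['camera_matrix'],1).tolist())
print(read_state())
E
```

```text
pics
scene [[-0.528, -0.424, 0.736, -0.328], [-0.849, 0.271, -0.453, 0.52], [-0.008, -0.864, -0.503, 0.64], [0.0, 0.0, 0.0, 1.0]] [[469.9, 0.0, 307.2], [0.0, 469.9, 235.6], [0.0, 0.0, 1.0]]
side [[0.932, 0.268, -0.244, 0.877], [0.362, -0.723, 0.588, -0.785], [-0.019, -0.636, -0.771, 1.042], [0.0, 0.0, 0.0, 1.0]] [[606.9, 0.0, 318.4], [0.0, 606.9, 243.0], [0.0, 0.0, 1.0]]
wrist [[0.243, -0.918, -0.313, 0.208], [-0.97, -0.23, -0.077, -0.488], [-0.001, 0.322, -0.947, 0.374], [0.0, 0.0, 0.0, 1.0]] [[397.9, 0.0, 316.5], [0.0, 397.9, 237.9], [0.0, 0.0, 1.0]]
{'t': 0.15, 'q': array([-1.32500105e+00,  1.26277750e-01, -4.03827547e-02,  1.40539516e+00,
       -8.21947408e-06,  1.57079929e+00]), 'qvel': array([-2.65511501e-03, -2.08959748e-03, -8.18880909e-05, -9.20366628e-04,
       -1.06240297e-03, -9.51002536e-04]), 'joint_efforts': array([ 1.14581042e-03, -4.36277282e+01,  3.53148437e+01,  1.36363576e-02,
        5.28279406e-05, -8.76552122e-06]), 'position': array([ 0.12766786, -0.50891486,  0.23068522]), 'tcp_rot': array([-3.11665860e+00, -3.84965423e-01,  2.55216081e-04]), 'force': array([ 0.19923761, -0.04247735,  1.02003184]), 'moment': array([-0.06472794, -0.02618673, -0.00630994]), 'grasp_force': 0.0, 'finger_gap': 0.08525115055336992}
```

View pics/scene0.png

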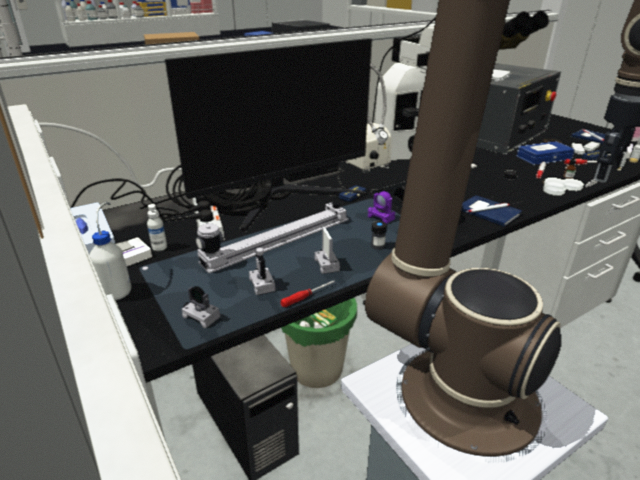

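View pics/side0.png

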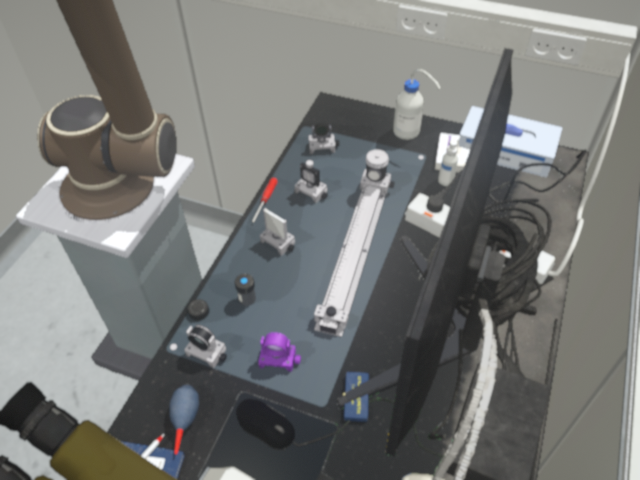

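The lamp is at the left (+y) end, side (376,170), and the end stop at (330,318). The carrier candidates in the side view are (321,138), (310,180), (277,232) and (203,345). The purple look-alike is at (278,350) and the can at (244,288). I'll enlarge to confirm which is which.

Run:
```python
from h import *
im=load('side0')['image'][:,:,::-1]
a=cv2.resize(im[110:260,230:430],(800,600),interpolation=cv2.INTER_CUBIC)
b=cv2.resize(im[240:390,160:360],(800,600),interpolation=cv2.INTER_CUBIC)
cv2.imwrite('pics/ca.png',a);cv2.imwrite('pics/cb.png',b)
```

```text
(no output)
```

View pics/ca.png

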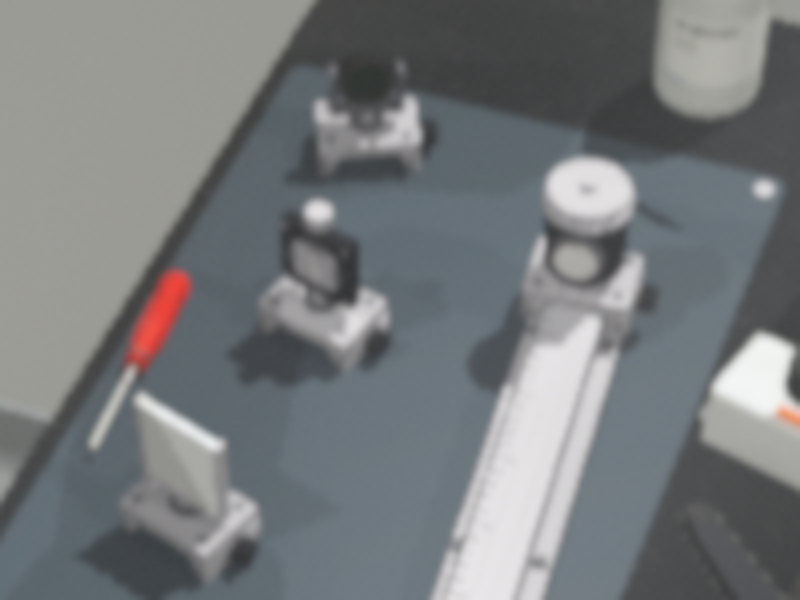

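View pics/cb.png

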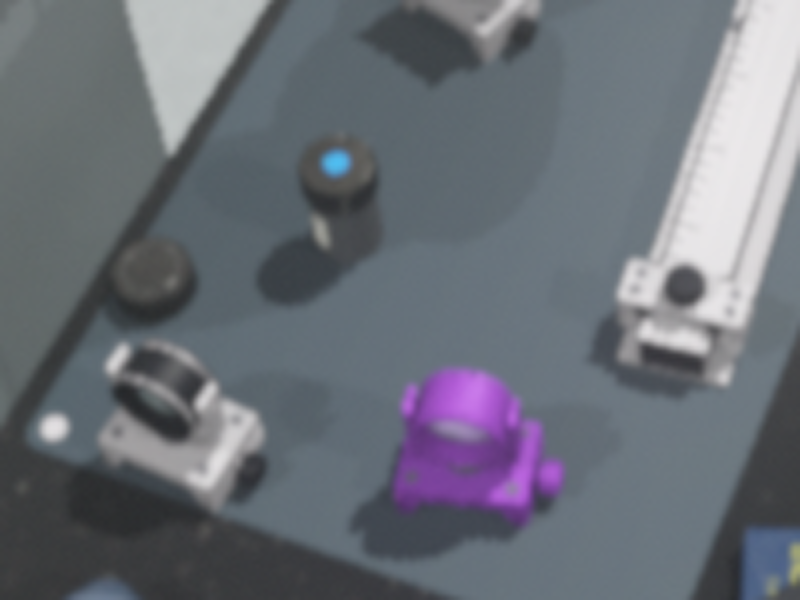

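Confirmed in the crops:
- **filter:** dark ring, crop a (365,80)
- **slit:** black plate with a bright knob, (318,260)
- **screen:** white plate, (180,455)
- **lens:** black barrel in a bright fork, crop b (165,390)
- **purple copy:** (465,440), leave alone
- **can:** blue dot, (338,165)

Next I'll fit poses.

```bash
cat >> h.py <<'E'
from scipy.optimize import least_squares
def fit(c,feats,g):  # feats: [((lx,ly,lz),(u,v))]
    def w(p,l): C,S=np.cos(p[2]),np.sin(p[2]); return [p[0]+C*l[0]-S*l[1],p[1]+S*l[0]+C*l[1],l[2]]
    r=least_squares(lambda p:np.concatenate([proj(c,w(p,l))-u for l,u in feats]),g,loss='soft_l1',x_scale=[.1,.1,1])
    return r.x, np.round(r.fun,1)
E
python3 - <<'E'
from h import *
c=load('side0')
A=lambda u,v:np.array([230+u/4,110+v/4]); B=lambda u,v:np.array([160+u/4,240+v/4])
lt=pt(c,*A(588,188),.109);es=pt(c,*B(685,283),.050)
print('lamp',lt,'stop',es,np.linalg.norm((lt-es)[:2]),'can',pt(c,*B(338,162),.066))
BL,BR,FL,FR=(-.0315,.022,.024),(.0315,.022,.024),(-.0315,-.022,.024),(.0315,-.022,.024)
for n,f in dict(
 slit=[(FL,A(262,295)),(FR,A(350,338)),(BR,A(388,298)),((0,0,.097),A(318,208))],
 screen=[(FL,A(122,503)),(FR,A(205,550)),(BR,A(260,510)),((-.029,0,.091),A(138,398)),((.029,0,.091),A(226,444))],
 lens=[(FL,B(100,432)),(FR,B(213,482)),(BR,B(262,428)),((-.026,0,.070),B(120,355)),((.026,0,.070),B(207,392))],
 filter=[(FL,A(317,118)),(FR,A(422,126)),((-.023,0,.068),A(335,68)),((.023,0,.068),A(403,68))]).items():
  g=pt(c,*f[0][1],.024); print(n,*fit(c,f,[g[0],g[1],0]))
E
```

```text
lamp [0.61480586 0.20672858 0.109     ] stop [ 0.64820107 -0.17833324  0.05      ] 0.3865072404719926 can [ 0.46525362 -0.18153986  0.066     ]
slit [ 0.47369264  0.15408061 -0.24213337] [-0.5  0.6 -0.8  0.6  0.5 -0.5  0.8 -0.7]
screen [ 0.46310331 -0.02041167 -0.28951886] [-0.3 -0.4  0.8  1.2 -0.1 -1.2  0.4 -0.2 -0.7  0.5]
lens [ 0.44393957 -0.32152312 -0.10668522] [ 0.1  0.3 -0.6  1.1 -0.1 -3.8 -0.3 -0.9  1.2  0.7]
filter [0.43940725 0.31861514 0.33682042] [ 0.6  3.9 -0.7  2.  -0.7 -3.   0.8 -2.9]
```

```bash
cat >> h.py <<'E'
from scipy.spatial.transform import Rotation as Ro
def need(x,y,z,th=None):
    "tool-axis shifts (mm) to TCP x,y,z at the present yaw, and yaw (deg) to close along carrier x at th"
    s=read_state();R=Ro.from_rotvec(s['tcp_rot']).as_matrix()
    d=R.T@(np.array([x,y,z])-s['position'])*1000
    out=dict(t=round(s['t'],2),pos=np.round(s['position'],4).tolist(),shift=np.round(d,1).tolist(),F=np.round(s['force'],1).tolist(),gap=round(s['finger_gap'],4),gf=round(float(s['grasp_force']),1))
    if th is not None:
        a=np.arctan2(R[1,1],R[0,1])-th; a=(a+np.pi/2)%np.pi-np.pi/2; out['yaw']=round(np.degrees(a),1)
    print(out)
E
python3 -m crank '[[[0,0,0,-10],[0,0,0,-10],[0,0,0,-10],[0,0,0,-10],[0,0,0,-10],[0,0,0,-10],[0,0,0,-10]]]' 0
python3 -c "
from h import *
need(.444,-.322,.23,-.107)"
```

```text
t: 1.02
position: [0.1277, -0.509, 0.231]
tcp_rot: [-2.327, -2.11, -0.0]
force: [-0.9, 0.2, 0.5]
finger_gap: 0.0854
grasp_force: 0.0
{'t': 1.02, 'pos': [0.1277, -0.509, 0.231], 'shift': [217.0, 296.6, 1.0], 'F': [-0.9, 0.2, 0.5], 'gap': 0.0854, 'gf': 0.0, 'yaw': np.float64(0.5)}
```

```bash
python3 -m crank '[[[31,42,0,0],[31,42,0,0],[31,42,0,0],[31,42,0,0],[31,42,0,0],[31,43,0,0],[31,44,0,0],[0,0,0,0]]]' 
python3 -c "
from h import *
c=snap('wrist','w1')
need(.444,-.322,.19,-.107)
for n,p in dict(l=(.444,-.3215,.075),ca=(.465,-.1815,.066)).items(): print(n,proj(c,p))"
```

```text
t: 2.02
position: [0.448, -0.322, 0.2304]
tcp_rot: [-2.327, -2.109, -0.0]
force: [0.3, -0.4, -0.5]
finger_gap: 0.0854
grasp_force: 0.0
{'t': 2.08, 'pos': [0.4466, -0.3229, 0.2305], 'shift': [0.6, -2.6, 40.5], 'F': [-1.1, -0.2, -0.3], 'gap': 0.0853, 'gf': 0.0, 'yaw': np.float64(0.4)}
l [312.25045144 215.55197593]
ca [321.94143841  13.11454736]
```

View pics/w1.png

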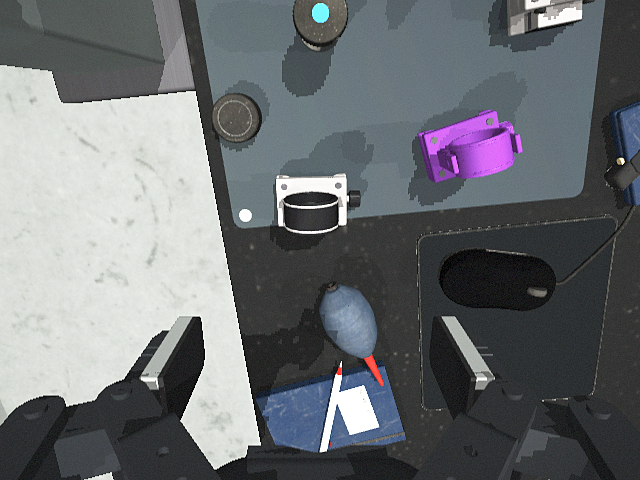

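The wrist view shows the lens base back corners at (276,178) and (346,177), and the cheek outer ends at about (279,203) and (348,200). The can is at (320,13), as predicted.

Run:
```python
from h import *
c=load('w1')
for f in ([((-.0315,.022,.024),(276,178)),((.0315,.022,.024),(346,177))],[((-.026,0,.070),(279,203)),((.026,0,.070),(348,200))]):
    x,r=fit(c,f,[.44,-.32,0]);print(x,r)
need(x[0],x[1],.036,x[2])
```

```text
[ 0.44262165 -0.32275179 -0.08475519] [-0.6  0.   0.6  0. ]
[ 0.44592074 -0.31162063 -0.05406185] [ 1.3 -0.1 -1.3  0. ]
{'t': 2.08, 'pos': [0.4466, -0.3229, 0.2305], 'shift': [11.0, -1.6, 194.6], 'F': [-1.1, -0.2, -0.3], 'gap': 0.0853, 'gf': 0.0, 'yaw': np.float64(-2.6)}
```

```bash
python3 -m crank '[[[2,-4,40,-1],[0,0,50,0],[0,0,50,0],[0,0,30,0],[0,0,24,0],[0,0,0,0],[0,0,0,0]]]' 
python3 -c "
from h import *
c=snap('wrist','w2')
need(.443,-.320,.036,-.09)"
```

```text
t: 2.95
position: [0.4416, -0.3223, 0.0383]
tcp_rot: [2.315, 2.122, 0.0]
force: [-0.6, -0.1, 1.0]
finger_gap: 0.0851
grasp_force: 0.0
{'t': 3.0, 'pos': [0.4421, -0.3225, 0.0387], 'shift': [2.5, 0.7, 2.7], 'F': [-0.2, -0.2, 0.6], 'gap': 0.0853, 'gf': 0.0, 'yaw': np.float64(0.2)}
```

View pics/w2.png

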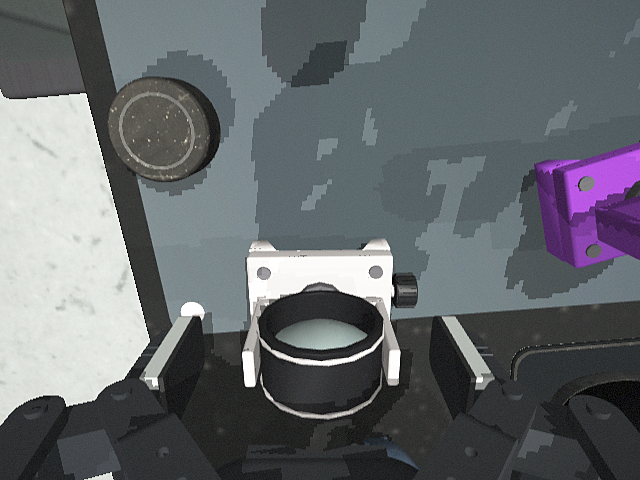

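The cheeks, at (245..260, 310..385) and (385..400, 300..385), sit centred between the pads, so I'll close and lift. A measured rail target comes next.

```bash
python3 -m crank '[[[1,0,2,0],[0,0,0,0],[0,0,0,0],[0,0,0,0],[0,0,0,0],[0,0,0,0],[0,0,0,0],[0,0,0,0]]]' 1
python3 -m crank '[[[0,0,-20,0],[0,0,-40,0],[0,0,-40,0],[0,0,-20,0],[0,0,0,0]]]'
cat >> h.py <<'E'
RC=np.array([.6315,.0142]);RT=.0865
def rail(s,dx=0):
    C,S=np.cos(RT),np.sin(RT); return RC+[C*dx-S*s,S*dx+C*s]
E
python3 -c "
from h import *
p=rail(-.042);print(p)
need(p[0],p[1],.156,RT)"
```

```text
t: 4.0
position: [0.4424, -0.3209, 0.0362]
tcp_rot: [2.313, 2.123, 0.0]
force: [0.5, -0.4, 5.8]
finger_gap: 0.0515
grasp_force: 63.5
t: 4.62
position: [0.4424, -0.3209, 0.1563]
tcp_rot: [2.313, 2.123, 0.001]
force: [-0.2, -0.6, -3.4]
finger_gap: 0.0513
grasp_force: 63.4
[ 0.63512847 -0.02764297]
{'t': 4.62, 'pos': [0.4424, -0.3209, 0.1563], 'shift': [308.7, 166.9, 0.3], 'F': [-0.2, -0.6, -3.4], 'gap': 0.0513, 'gf': 63.4, 'yaw': np.float64(-9.9)}
```

```bash
python3 -m crank '[[[0,0,0,-5],[0,0,0,-5],[44,24,0,0],[44,24,0,0],[44,24,0,0],[44,24,0,0],[44,24,0,0],[44,24,0,0],[30,16,0,0],[0,0,0,0]]]'
python3 -c "
from h import *
p=rail(-.042)
need(p[0],p[1],.156,RT)
c=snap('wrist','w3');snap('side','s3')"
```

```text
t: 5.88
position: [0.5749, -0.0113, 0.1528]
tcp_rot: [-2.115, -2.32, 0.003]
force: [-0.7, -0.1, -3.3]
finger_gap: 0.0516
grasp_force: 63.7
{'t': 5.88, 'pos': [0.5749, -0.0113, 0.1528], 'shift': [-21.8, 58.5, -3.4], 'F': [-0.7, -0.1, -3.3], 'gap': 0.0516, 'gf': 63.7, 'yaw': np.float64(0.3)}
```

View pics/w3.png

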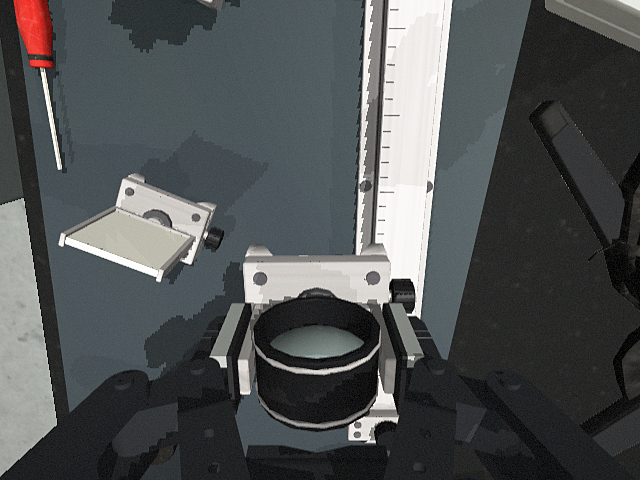

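The wrist view shows the lens held squarely. The rail runs from (365–450, 0) down to (360–425, 300), and the screen carrier is at (145,240). I'll check the rail line against the model.

Run:
```python
from h import *
c=load('w3');g=cv2.cvtColor(c['image'],cv2.COLOR_RGB2GRAY)
def at(dx,z,row):
    ss=np.linspace(-.1,.3,400);q=np.array([proj(c,[*rail(s,dx),z]) for s in ss]);i=np.argmin(abs(q[:,1]-row));return round(float(q[i,0]),1)
for r in (20,60,140,210): 
    print(r,'headL,R',at(-.017,.028,r),at(.017,.028,r),'foot',at(-.028,.0,r),at(.028,.0,r),at(-.028,.006,r),at(.028,.006,r))
    d=np.diff(cv2.blur(g,(1,5))[r].astype(int));print([(i,int(d[i])) for i in range(340,470) if abs(d[i])>18])
im=c['image'][:,:,::-1][0:240,300:500];cv2.imwrite('pics/cr3.png',cv2.resize(im,(500,600),interpolation=cv2.INTER_CUBIC))
```

```text
20 headL,R 388.6 445.3 foot 365.3 449.9 366.3 452.6
[(360, -29), (361, -24), (363, 40), (364, 117), (365, 60), (369, -102), (372, -22), (381, -64), (382, -46), (383, 53), (386, 106), (387, 79), (441, -21), (443, 19), (449, -107), (450, -71)]
60 headL,R 386.4 441.4 foot 363.7 445.7 364.7 448.5
[(358, -26), (362, 107), (363, 81), (367, -32), (369, -60), (370, -32), (379, -71), (380, -29), (381, 51), (384, 109), (385, 64), (438, -34), (439, 47), (445, -112), (446, -67)]
140 headL,R 381.8 433.6 foot 360.6 437.7 361.5 440.3
[(357, -44), (359, 100), (360, 74), (365, -67), (366, -71), (374, -20), (375, -46), (377, 32), (379, 68), (380, 84), (381, 41), (430, -37), (431, 36), (437, -129), (438, -44)]
210 headL,R 377.8 426.7 foot 357.8 430.7 358.6 433.1
[(354, -39), (356, 117), (357, 78), (362, -88), (363, -30), (371, -73), (372, -48), (373, 56), (375, 66), (376, 94), (377, 22), (430, -147), (431, -23)]
```

View pics/cr3.png

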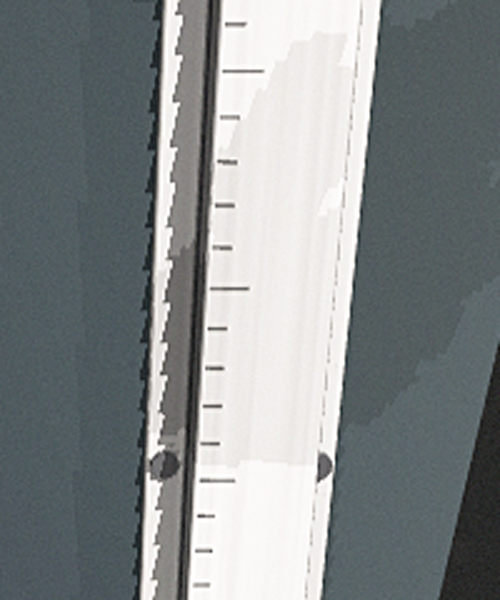

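The measured head edges (387/442 and 380/430.5) lie about 2 px left of the prediction. That puts the rail 1.4 mm nearer, with the yaw fine.

```bash
sed -i 's/RC=np.array(\[.6315,.0142\])/RC=np.array([.6301,.0141])/' h.py
python3 -m crank '[[[-8,20,0,0],[-8,20,0,0],[-6,17,0,0],[0,0,0,0],[0,0,0,0]]]'
python3 -c "
from h import *
p=rail(-.042)
need(p[0],p[1],.052,RT)"
```

```text
t: 6.6
position: [0.6328, -0.0311, 0.1547]
tcp_rot: [-2.121, -2.316, 0.002]
force: [-0.0, 1.0, -2.4]
finger_gap: 0.0512
grasp_force: 64.0
{'t': 6.6, 'pos': [0.6328, -0.0311, 0.1547], 'shift': [3.3, 1.3, 102.7], 'F': [-0.0, 1.0, -2.4], 'gap': 0.0512, 'gf': 64.0, 'yaw': np.float64(0.1)}
```

```bash
python3 -m crank '[[[3,1,30,0],[0,0,30,0],[0,0,20,0],[0,0,10,0],[0,0,8,0],[0,0,4,0],[0,0,0,0],[0,0,0,0]]]'
python3 -c "
from h import *
p=rail(-.042)
need(p[0],p[1],.050,RT)"
```

```text
t: 7.6
position: [0.635, -0.0274, 0.0539]
tcp_rot: [2.12, 2.317, 0.001]
force: [0.1, 0.1, -3.8]
finger_gap: 0.0513
grasp_force: 64.0
{'t': 7.6, 'pos': [0.635, -0.0274, 0.0539], 'shift': [-0.3, -1.3, 3.9], 'F': [0.1, 0.1, -3.8], 'gap': 0.0513, 'gf': 64.0, 'yaw': np.float64(0.1)}
```

```bash
python3 -m crank '[[[0,-1,2,0],[0,0,2,0],[0,0,1,0],[0,0,0,0]]]'
python3 -m crank '[[[0,0,0,0],[0,0,0,0],[0,0,0,0],[0,0,0,0]]]' 0
python3 -m crank '[[[0,0,-20,0],[0,0,-50,0],[0,0,-50,0],[0,0,0,0]]]'
python3 -c "
from h import *
c=snap('wrist','w4')
need(.463,-.0204,.17,-.29)"
```

```text
t: 8.1
position: [0.6337, -0.0274, 0.0503]
tcp_rot: [2.12, 2.317, 0.001]
force: [-4.4, 0.7, 8.8]
finger_gap: 0.0516
grasp_force: 65.2
t: 8.6
position: [0.6336, -0.0274, 0.0481]
tcp_rot: [-2.121, -2.318, 0.0]
force: [0.4, -0.2, 0.2]
finger_gap: 0.0848
grasp_force: 0.0
t: 9.1
position: [0.636, -0.0275, 0.1733]
tcp_rot: [2.117, 2.313, 0.008]
force: [-0.3, -1.1, -0.8]
finger_gap: 0.0854
grasp_force: 0.0
{'t': 9.15, 'pos': [0.6349, -0.0275, 0.1704], 'shift': [22.3, -170.6, -0.3], 'F': [0.2, 0.6, -0.2], 'gap': 0.0858, 'gf': 0.0, 'yaw': np.float64(21.7)}
```

View pics/w4.png

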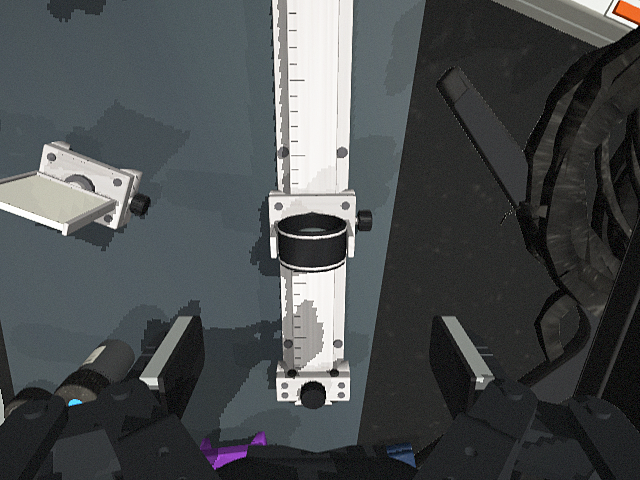

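The lens is seated square on the rail, base (268–355, 195–255). The screen's base back corners are at about (48,145) and (141,175), and its plate's top-right corner at (68,235). I'll check the fit against the earlier one.

```bash
python3 - <<'E'
from h import *
c=load('w4')
f=[((-.0315,.022,.024),(50,143)),((.0315,.022,.024),(141,172)),((.029,0,.091),(68,235)),((.029,0,.030),(115,204))]
x,r=fit(c,f,[.463,-.02,-.29]);print(x,r)
print('lens',proj(c,[*rail(-.042,0),.038]),proj(c,[*rail(-.042+.022,-.0315),.038]),proj(c,[*rail(-.042+.022,.0315),.038]))
need(x[0],x[1],.17,x[2])
E
python3 -m crank '[[[0,-40,0,7],[0,-40,0,8],[0,0,0,7],[0,0,0,0]]]'
python3 -c "
from h import *
need(.463,-.0204,.17,-.29)"
```

```text
[ 0.46198699 -0.01975663 -0.38668025] [-1.4 -1.7 -7.6  9.2  1.2 -1.6  2.   3.5]
lens [312.70575858 222.82413488] [268.42744887 193.27217302] [356.79954099 193.23253775]
{'t': 9.15, 'pos': [0.6349, -0.0275, 0.1704], 'shift': [23.0, -171.5, -0.3], 'F': [0.2, 0.6, -0.2], 'gap': 0.0858, 'gf': 0.0, 'yaw': np.float64(27.2)}
t: 9.65
position: [0.5529, -0.0296, 0.167]
tcp_rot: [-2.522, -1.871, 0.002]
force: [1.4, 0.2, 0.8]
finger_gap: 0.0854
grasp_force: 0.0
{'t': 9.65, 'pos': [0.5529, -0.0296, 0.167], 'shift': [-17.2, -88.7, -2.8], 'F': [1.4, 0.2, 0.8], 'gap': 0.0854, 'gf': 0.0, 'yaw': np.float64(-0.2)}
```

```bash
python3 -m crank '[[[-8,-44,0,0],[-9,-45,0,0],[0,0,20,0],[0,0,0,0],[0,0,0,0]]]'
python3 -c "
from h import *
c=snap('wrist','w5')
need(.463,-.0204,.04,-.29)"
```

```text
t: 10.28
position: [0.4642, -0.02, 0.1483]
tcp_rot: [-2.523, -1.872, 0.001]
force: [0.2, 0.3, 0.2]
finger_gap: 0.0853
grasp_force: 0.0
{'t': 10.32, 'pos': [0.4644, -0.0201, 0.1485], 'shift': [-0.7, -1.3, 108.5], 'F': [0.7, -0.5, 0.1], 'gap': 0.0852, 'gf': 0.0, 'yaw': np.float64(-0.3)}
```

View pics/w5.png

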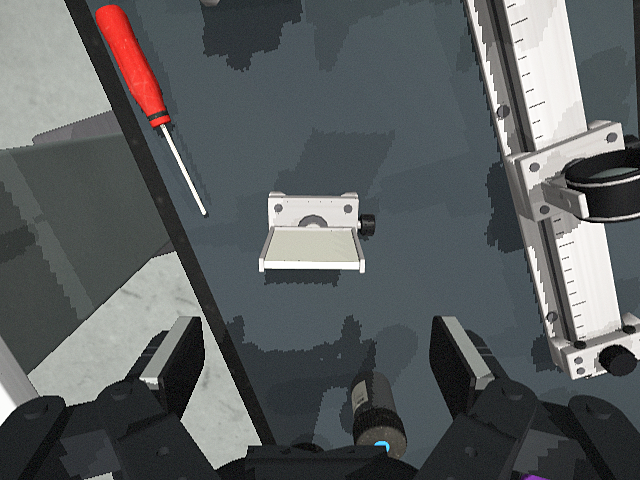

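The screen is square to the fingers: top edge at row 268, columns 260–365, base back corners (268,197) and (357,197).

Run:
```python
from h import *
c=load('w5')
f=[((-.0315,.022,.024),(268,196)),((.0315,.022,.024),(357,196)),((.029,-.004,.091),(365,271)),((-.029,-.004,.091),(260,270))]
x,r=fit(c,f,[.463,-.02,-.29]);print(x,r)
need(x[0],x[1],.04,x[2])
```

```text
[ 0.46132491 -0.01900021 -0.29870174] [-0.6  0.2  2.2  0.5  0.2 -0.6 -0.6  0. ]
{'t': 10.32, 'pos': [0.4644, -0.0201, 0.1485], 'shift': [0.1, -3.3, 108.5], 'F': [0.7, -0.5, 0.1], 'gap': 0.0852, 'gf': 0.0, 'yaw': np.float64(0.2)}
```

```bash
python3 -m crank '[[[0,-3,28,0],[0,0,40,0],[0,0,30,0],[0,0,10,0],[0,0,0,0],[0,0,0,0]]]'
python3 -m crank '[[[0,0,0,0],[0,0,0,0],[0,0,0,0],[0,0,0,0],[0,0,0,0],[0,0,0,0]]]' 1
python3 -m crank '[[[0,0,-20,0],[0,0,-40,0],[0,0,-40,-7],[0,0,-20,-7],[0,0,0,-8],[0,0,0,0]]]'
python3 -c "
from h import *
p=rail(-.142);print(p)
need(p[0],p[1],.16,RT)"
```

```text
t: 11.08
position: [0.462, -0.0192, 0.0416]
tcp_rot: [2.523, 1.87, 0.003]
force: [0.3, -0.0, 0.5]
finger_gap: 0.0852
grasp_force: 0.0
t: 11.82
position: [0.4616, -0.0192, 0.0414]
tcp_rot: [2.523, 1.87, 0.002]
force: [-0.8, 0.6, 6.3]
finger_gap: 0.0571
grasp_force: 63.4
t: 12.58
position: [0.4606, -0.0191, 0.1603]
tcp_rot: [-2.122, -2.316, 0.0]
force: [-1.0, -0.0, -2.9]
finger_gap: 0.0573
grasp_force: 64.9
[ 0.64236769 -0.12736909]
{'t': 12.57, 'pos': [0.4606, -0.0191, 0.1603], 'shift': [-123.7, 171.6, 0.2], 'F': [-1.0, -0.0, -2.9], 'gap': 0.0573, 'gf': 64.9, 'yaw': np.float64(0.0)}
```

```bash
python3 -m crank '[[[-25,34,0,0],[-25,34,0,0],[-25,34,0,0],[-25,34,0,0],[-24,35,0,0],[0,0,0,0],[0,0,0,0],[0,0,0,0]]]'
python3 -c "
from h import *
p=rail(-.142)
need(p[0],p[1],.0574,RT)"
```

```text
t: 13.58
position: [0.6413, -0.1269, 0.1604]
tcp_rot: [-2.121, -2.317, 0.0]
force: [0.2, 0.2, -2.3]
finger_gap: 0.0575
grasp_force: 65.8
{'t': 13.57, 'pos': [0.6413, -0.1269, 0.1604], 'shift': [-0.5, 1.1, 103.0], 'F': [0.2, 0.2, -2.3], 'gap': 0.0575, 'gf': 65.8, 'yaw': np.float64(0.1)}
```

```bash
python3 -m crank '[[[0,1,30,0],[0,0,30,0],[0,0,20,0],[0,0,15,0],[0,0,6,0],[0,0,3,0],[0,0,2,0],[0,0,0,0],[0,0,0,0]]]'
python3 -m crank '[[[0,0,0,0],[0,0,0,0],[0,0,0,0],[0,0,0,0]]]' 0
python3 -m crank '[[[0,0,-20,0],[0,0,-50,0],[0,0,-50,0],[0,0,0,0],[0,0,0,0]]]'
python3 -c "
from h import *
c=snap('wrist','w6');snap('side','s6')
for s in (-.142,-.042): print(proj(c,[*rail(s+.022,-.0315),.038]),proj(c,[*rail(s+.022,.0315),.038]))
need(.4737,.154,.17,-.242)"
```

```text
t: 14.7
position: [0.6436, -0.1275, 0.0555]
tcp_rot: [2.12, 2.317, 0.001]
force: [-2.2, 1.1, 6.1]
finger_gap: 0.0569
grasp_force: 66.3
t: 15.2
position: [0.6432, -0.1274, 0.0541]
tcp_rot: [-2.121, -2.318, 0.0]
force: [-0.8, 0.3, 0.7]
finger_gap: 0.0852
grasp_force: 0.0
t: 15.82
position: [0.6431, -0.1274, 0.1738]
tcp_rot: [-2.121, -2.318, 0.0]
force: [-0.0, 0.2, -0.2]
finger_gap: 0.0854
grasp_force: 0.0
[272.31353507 193.07842301] [360.48885285 193.19768079]
[266.88582339  37.88800033] [366.35965307  38.0584496 ]
{'t': 15.93, 'pos': [0.6424, -0.1272, 0.1725], 'shift': [295.1, -143.1, 3.1], 'F': [-0.9, -0.5, 0.1], 'gap': 0.0854, 'gf': 0.0, 'yaw': np.float64(18.9)}
```

View pics/w6.png

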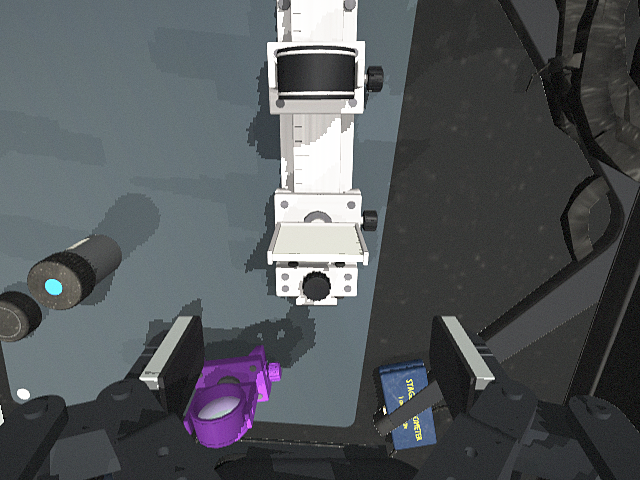

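The screen and lens are seated: screen base corners (275,194) and (363,194), lens (267,42) and (366,42), spacing about 98 mm. The slit comes next.

```bash
python3 -m crank '[[[42,-20,0,0],[42,-20,0,0],[42,-20,0,0],[42,-20,0,0],[42,-20,0,0],[42,-21,0,0],[42,-21,0,0],[0,0,0,9],[0,0,0,10],[0,0,0,0]]]'
python3 -c "
from h import *
c=snap('wrist','w7')
need(.4737,.154,.045,-.242)"
```

```text
t: 17.18
position: [0.4749, 0.1528, 0.173]
tcp_rot: [-2.471, -1.938, 0.003]
force: [-0.5, -0.5, -0.6]
finger_gap: 0.0854
grasp_force: 0.0
{'t': 17.23, 'pos': [0.4751, 0.1527, 0.1732], 'shift': [1.1, -1.4, 128.2], 'F': [-0.4, -0.1, 0.2], 'gap': 0.0855, 'gf': 0.0, 'yaw': np.float64(0.1)}
```

View pics/w7.png

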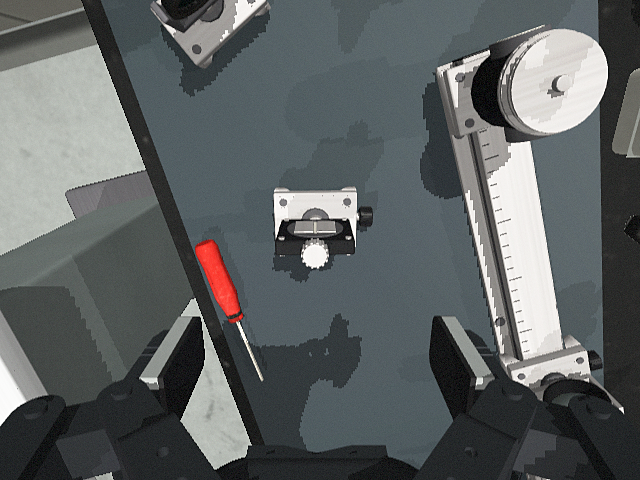

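The slit base back corners are at (273,190) and (357,190), with its knob top at (315,255). The filter is partly in view at top left, its base front corner at (205,68).

Run:
```python
from h import *
c=load('w7')
f=[((-.0315,.022,.024),(274,190)),((.0315,.022,.024),(357,190)),((0,0,.097),(315,255))]
x,r=fit(c,f,[.47,.15,-.24]);print(x,r)
need(x[0],x[1],.039,x[2])
print('lamp',pt(c,562,83,.109),rail(.195))
print('filt corners',[pt(c,u,v,.024)[:2].round(4) for u,v in ((205,65),(268,8),(153,5))])
```

```text
[ 0.4728624   0.15199738 -0.24149224] [-0.7  0.6  0.7  0.6  0.  -1.6]
{'t': 17.23, 'pos': [0.4751, 0.1527, 0.1732], 'shift': [-1.1, -1.8, 134.2], 'F': [-0.4, -0.1, 0.2], 'gap': 0.0855, 'gf': 0.0, 'yaw': np.float64(0.1)}
lamp [0.61188364 0.2139826  0.109     ] [0.61325353 0.20837094]
filt corners [array([0.4263, 0.275 ]), array([0.4771, 0.2975]), array([0.4052, 0.317 ])]
```

```bash
python3 -m crank '[[[-1,-2,34,0],[0,0,40,0],[0,0,40,0],[0,0,16,0],[0,0,4,0],[0,0,0,0],[0,0,0,0]]]'
python3 -m crank '[[[0,0,0,0],[0,0,0,0],[0,0,0,0],[0,0,0,0],[0,0,0,0],[0,0,0,0]]]' 1
python3 -m crank '[[[0,0,-20,0],[0,0,-40,0],[0,0,-40,-9],[0,0,-20,-10],[0,0,0,0]]]'
python3 -c "
from h import *
p=rail(.057);print(p)
need(p[0],p[1],.16,RT)"
```

```text
t: 18.1
position: [0.4745, 0.1527, 0.0417]
tcp_rot: [2.473, 1.936, 0.004]
force: [0.2, -0.2, -0.3]
finger_gap: 0.0852
grasp_force: 0.0
t: 18.85
position: [0.4738, 0.1526, 0.041]
tcp_rot: [2.474, 1.936, 0.002]
force: [-2.6, -0.1, 5.9]
finger_gap: 0.0493
grasp_force: 62.2
t: 19.48
position: [0.4742, 0.1526, 0.1613]
tcp_rot: [2.122, 2.315, 0.003]
force: [-0.2, -1.4, -1.7]
finger_gap: 0.0493
grasp_force: 62.8
[0.62517565 0.07088689]
{'t': 19.48, 'pos': [0.4742, 0.1526, 0.1613], 'shift': [-94.5, 143.3, 1.6], 'F': [-0.2, -1.4, -1.7], 'gap': 0.0493, 'gf': 62.8, 'yaw': np.float64(0.0)}
```

```bash
python3 -m crank '[[[-19,28,0,0],[-19,29,0,0],[-19,29,0,0],[-19,29,0,0],[-19,28,0,0],[0,0,0,0],[0,0,0,0],[0,0,0,0]]]'
python3 -c "
from h import *
p=rail(.057)
need(p[0],p[1],.055,RT)"
```

```text
t: 20.48
position: [0.6233, 0.0709, 0.1598]
tcp_rot: [-2.12, -2.317, 0.001]
force: [0.8, 0.5, -1.5]
finger_gap: 0.0491
grasp_force: 63.3
{'t': 20.48, 'pos': [0.6233, 0.0709, 0.1598], 'shift': [-0.2, 1.9, 104.8], 'F': [0.8, 0.5, -1.5], 'gap': 0.0491, 'gf': 63.3, 'yaw': np.float64(0.1)}
```

```bash
python3 -m crank '[[[0,2,30,0],[0,0,30,0],[0,0,20,0],[0,0,15,0],[0,0,6,0],[0,0,3,0],[0,0,2,0],[0,0,1,0],[0,0,0,0]]]'
python3 -m crank '[[[0,0,0,0],[0,0,0,0],[0,0,0,0],[0,0,0,0]]]' 0
python3 -m crank '[[[0,0,-20,0],[0,0,-50,0],[0,0,-50,0],[0,0,0,0],[0,0,0,0]]]'
python3 -c "
from h import *
c=snap('wrist','w8')
need(.446,.308,.17,.42)"
```

```text
t: 21.6
position: [0.6268, 0.0707, 0.055]
tcp_rot: [2.12, 2.317, 0.002]
force: [-2.8, -0.7, 4.7]
finger_gap: 0.049
grasp_force: 64.2
t: 22.1
position: [0.6263, 0.0706, 0.0532]
tcp_rot: [-2.121, -2.318, 0.0]
force: [0.3, -0.5, 0.5]
finger_gap: 0.0855
grasp_force: 0.0
t: 22.72
position: [0.6262, 0.0706, 0.1729]
tcp_rot: [-2.121, -2.318, 0.0]
force: [-0.8, 0.1, -1.0]
finger_gap: 0.0856
grasp_force: 0.0
{'t': 22.77, 'pos': [0.6258, 0.0705, 0.172], 'shift': [252.5, -158.0, 2.2], 'F': [-0.0, -0.2, 0.2], 'gap': 0.0851, 'gf': 0.0, 'yaw': np.float64(-19.0)}
```

View pics/w8.png

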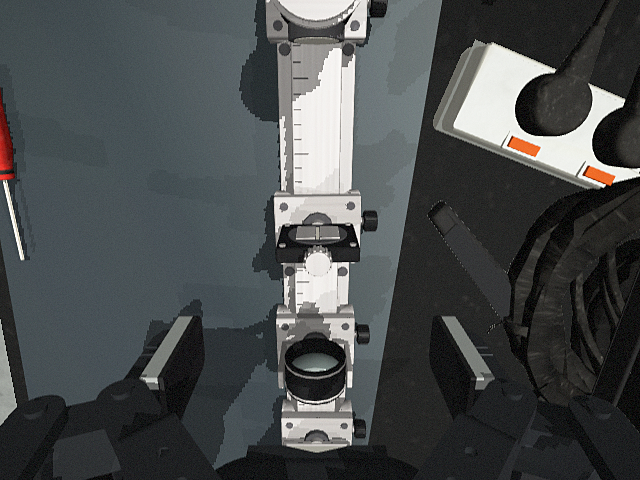

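Slit seated. Its base back edge is at row 195 (274–361), the lens base back edge at row 316, and the lamp base front edge at row 40.

```bash
python3 - <<'E'
from h import *
c=load('w8')
for n,u,v,o in (('slit',318,195,-.022),('lens',315,316,-.022),('screen',316,413,-.022),('lamp',316,40,.022)):
    p=pt(c,u,v,.038)[:2]-RC; C,S=np.cos(RT),np.sin(RT); print(n,'s',round(-S*p[0]+C*p[1]+o,4),'dx',round(C*p[0]+S*p[1],4))
E
python3 -m crank '[[[42,-26,0,0],[42,-26,0,0],[42,-26,0,0],[42,-26,0,0],[42,-27,0,0],[42,-27,0,0],[0,0,0,-9],[0,0,0,-10],[0,0,0,0],[0,0,0,0]]]'
python3 -c "
from h import *
c=snap('wrist','w9')
need(.446,.308,.17,.42)"
```

```text
slit s 0.0556 dx 0.0015
lens s -0.0422 dx -0.0007
screen s -0.1377 dx 0.0002
lamp s 0.1994 dx -0.0001
t: 24.02
position: [0.4463, 0.3072, 0.1723]
tcp_rot: [-1.713, -2.633, 0.002]
force: [-0.3, 0.6, 1.0]
finger_gap: 0.0851
grasp_force: 0.0
{'t': 24.07, 'pos': [0.4465, 0.3072, 0.1726], 'shift': [0.9, -0.1, 2.6], 'F': [-0.2, 0.5, -0.2], 'gap': 0.0857, 'gf': 0.0, 'yaw': np.float64(-0.1)}
```

View pics/w9.png

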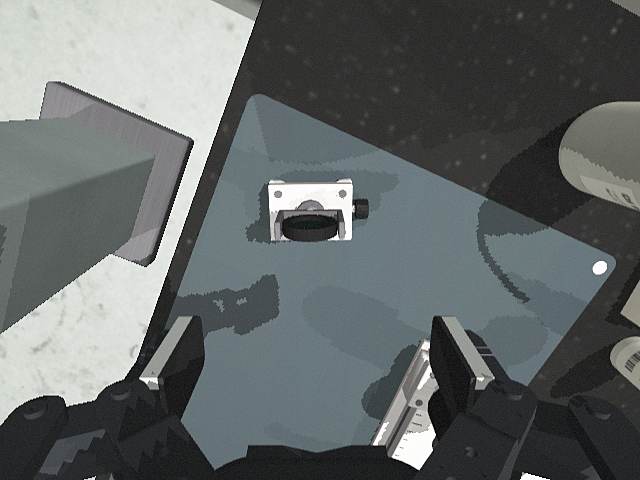

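Spacing so far is good. The filter's base back corners are at (268,184) and (353,182), nearly square to the fingers, so I'll fit and pick.

Run:
```python
from h import *
c=load('w9')
f=[((-.0315,.022,.024),(268,184)),((.0315,.022,.024),(353,182)),((-.0315,-.022,.024),(269,242)),((.0315,-.022,.024),(352,241))]
x,r=fit(c,f,[.446,.308,.42]);print(x,r)
need(x[0],x[1],.037,x[2])
```

```text
[0.43996692 0.30895617 0.4234261 ] [-0.2  0.5 -0.2  1.9  1.4 -1.5 -0.5 -1. ]
{'t': 24.07, 'pos': [0.4465, 0.3072, 0.1726], 'shift': [4.2, -5.1, 135.6], 'F': [-0.2, 0.5, -0.2], 'gap': 0.0857, 'gf': 0.0, 'yaw': np.float64(-0.3)}
```

```bash
python3 -m crank '[[[3,-5,35,0],[0,0,40,0],[0,0,40,0],[0,0,16,0],[0,0,4,0],[0,0,0,0],[0,0,0,0]]]'
python3 -m crank '[[[0,0,0,0],[0,0,0,0],[0,0,0,0],[0,0,0,0],[0,0,0,0],[0,0,0,0]]]' 1
python3 -m crank '[[[0,0,-20,0],[0,0,-40,0],[0,0,-40,9],[0,0,-20,10],[0,0,0,0],[0,0,0,0]]]'
python3 -c "
from h import *
c=snap('wrist','w10')
p=rail(.126);print(p)
need(p[0],p[1],.16,RT)"
```

```text
t: 24.95
position: [0.4418, 0.3089, 0.0398]
tcp_rot: [1.709, 2.635, 0.004]
force: [0.3, 0.1, 0.2]
finger_gap: 0.0855
grasp_force: 0.0
t: 25.7
position: [0.4411, 0.3085, 0.039]
tcp_rot: [1.709, 2.636, 0.002]
force: [-1.5, -0.5, 6.2]
finger_gap: 0.0448
grasp_force: 62.4
t: 26.45
position: [0.4402, 0.3078, 0.1566]
tcp_rot: [-2.117, -2.32, 0.004]
force: [0.8, -0.5, -3.1]
finger_gap: 0.0449
grasp_force: 62.5
[0.61921459 0.13962891]
{'t': 26.5, 'pos': [0.4401, 0.3078, 0.1565], 'shift': [-183.7, 163.1, -3.6], 'F': [-1.5, 0.2, -3.2], 'gap': 0.0447, 'gf': 62.5, 'yaw': np.float64(0.3)}
```

View pics/w10.png

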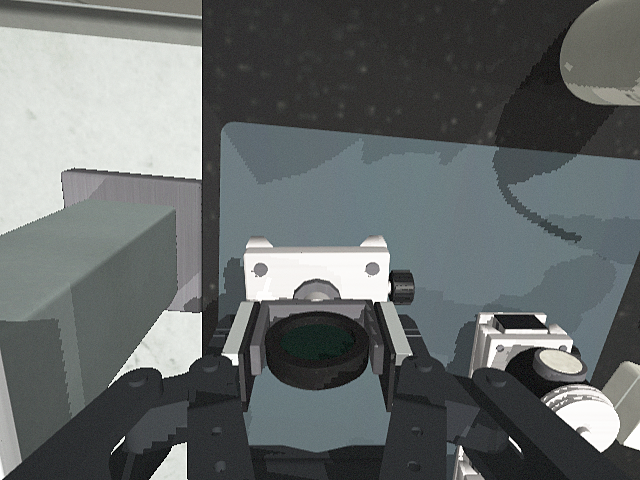

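The filter is held squarely. I'll move along the rail direction first, to stay clear of the lamp at (575,400), then across.

```bash
python3 -m crank '[[[-46,0,-5,0],[-46,0,0,0],[-46,0,0,0],[-46,0,0,0],[0,40,0,0],[0,40,0,0],[0,40,0,0],[0,41,0,0],[0,0,0,0],[0,0,0,0]]]'
python3 -c "
from h import *
p=rail(.126)
need(p[0],p[1],.053,RT)"
```

```text
t: 27.75
position: [0.6164, 0.1391, 0.1616]
tcp_rot: [-2.118, -2.317, 0.004]
force: [-0.5, -0.1, -2.8]
finger_gap: 0.0446
grasp_force: 63.3
{'t': 27.75, 'pos': [0.6164, 0.1391, 0.1616], 'shift': [0.3, 3.2, 108.6], 'F': [-0.5, -0.1, -2.8], 'gap': 0.0446, 'gf': 63.3, 'yaw': np.float64(0.2)}
```

```bash
python3 -m crank '[[[0,3,30,0],[0,0,30,0],[0,0,20,0],[0,0,15,0],[0,0,8,0],[0,0,3,0],[0,0,2,0],[0,0,1,0],[0,0,0,0]]]'
python3 -m crank '[[[0,0,0,0],[0,0,0,0],[0,0,0,0],[0,0,0,0]]]' 0
python3 -m crank '[[[0,0,-20,0],[0,0,-50,0],[0,0,-50,0],[0,0,-30,0],[0,0,0,0],[0,0,0,0]]]'
python3 -c "
from h import *
snap('side','s11');snap('wrist','w11')
im=load('side' if 0 else 's11')['image'][:,:,::-1][130:370,150:470]
cv2.imwrite('pics/c11.png',cv2.resize(im,(800,600),interpolation=cv2.INTER_CUBIC))"
```

```text
t: 28.88
position: [0.6207, 0.1395, 0.0546]
tcp_rot: [2.121, 2.317, 0.001]
force: [-0.6, 0.6, -3.0]
finger_gap: 0.0447
grasp_force: 63.4
t: 29.38
position: [0.6206, 0.1396, 0.0545]
tcp_rot: [2.121, 2.318, 0.0]
force: [-0.5, -0.6, 0.1]
finger_gap: 0.0851
grasp_force: 0.0
t: 30.12
position: [0.6202, 0.1395, 0.2035]
tcp_rot: [-2.12, -2.317, 0.001]
force: [0.3, 0.4, -1.3]
finger_gap: 0.0853
grasp_force: 0.0
```

View pics/w11.png

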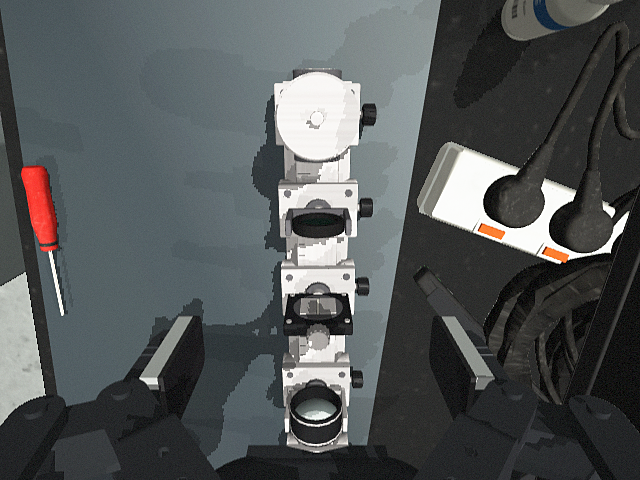

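View pics/c11.png

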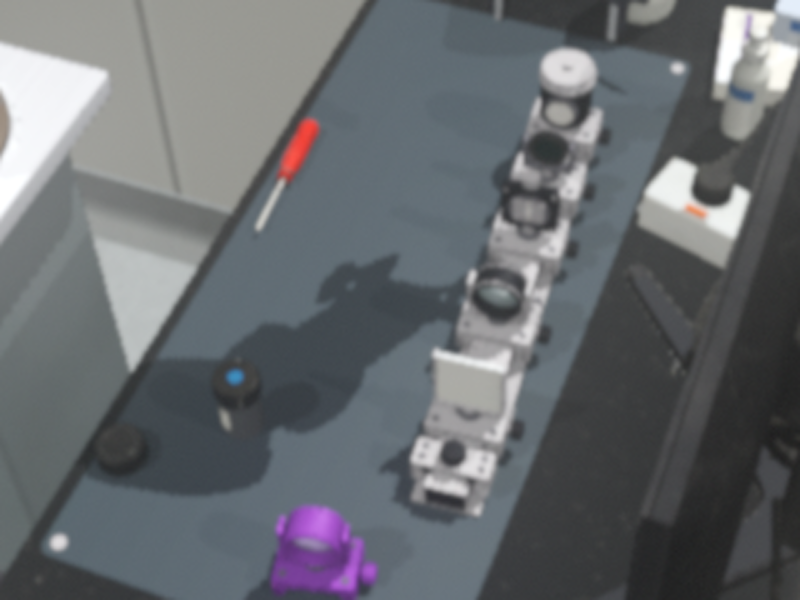

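The bench reads lamp, filter, slit, lens, screen in order and upright, with the can and purple copy untouched. I'll do one numeric check from w11, then hand in. I've now viewed 17 pictures, over the limit of 14, so no more views.

Run:
```python
from h import *
c=load('w11')
for n,u1,u2,v,o in (('filter',279,361,184,-.022),('slit',281,355,266,-.022),('lens',283,353,367,-.022)):
    a,b=pt(c,u1,v,.038),pt(c,u2,v,.038);p=(a+b)[:2]/2-RC; C,S=np.cos(RT),np.sin(RT); print(n,'s',round(-S*p[0]+C*p[1]+o,4),'dx',round(C*p[0]+S*p[1],4),'w',round(np.linalg.norm(a-b),4))
print('lamp',pt(c,317,118,.109),'want',rail(.195)); need(.62,.14,.2,RT)
```

```text
filter s 0.1267 dx 0.0025 w 0.0642
slit s 0.0572 dx 0.0011 w 0.0621
lens s -0.0436 dx 0.0014 w 0.0645
lamp [0.61283098 0.21411323 0.109     ] want [0.61325353 0.20837094]
{'t': 30.23, 'pos': [0.6198, 0.1394, 0.2026], 'shift': [0.6, 0.2, 2.6], 'F': [0.5, -0.2, 0.4], 'gap': 0.0855, 'gf': 0.0, 'yaw': np.float64(0.1)}
```

```bash
python3 -c "
from h import *
print(job_done())"
```

```text
the job is handed in; nothing more can be done
None
```

The job is handed in at about 30 s: all four carriers look seated in order, with measured centre spacings of about 70, 70, 101 and 97 mm and the can and purple look-alike untouched; no verdict came back, and I viewed 17 pictures, three over the limit of 14.

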